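Push a battery pack through the dust flaps of a charging dock

TASK

Set the green-topped battery pack down on the dock's open tray, contact tongue towards the orange flaps, and let go of it; then, from behind, push it through the flaps and on until it bears firmly on the hidden sprung contacts: press with about 10 N for half a second, feeling for them, and never with more than 16 N. Draw back out so that both flaps swing shut behind the pack, and leave everything else on the bench where it is.

Things in the scene. Friction and masses are not known exactly. Their poses are not given: they have to be found in the camera images.
- pack_green: the battery pack to dock: black box with a green top, 0.3 to 0.5 kg, 96 long (own x) x 54 wide (own y) x 46 high, resting on the bench. Its +x end carries a grey contact tongue, 36 wide, the last 12 of the length, 8 to 34 above the underside; the box proper runs from own x = -48 to +36. Origin: centre of the underside (midway of the 96), z up
- pack_nose (a point): the middle of the tongue's front face on pack_green: 48 ahead of its origin, 21 above its underside
- dock: charging dock fixed to the bench. Origin on the lane's centre line at the flap line, at bench height; own x points into the dock along the lane, y left, z up. A dark base slab 130 wide, 12 thick, runs from x = -143 to +239; its top is the lane floor, slick plastic
- tray (a point): middle of the dock's open tray (yellow patch) on the lane floor: dock x = -75, y = 0, 12 above the bench. The tray runs from dock x = -143 to -42 without walls; from -42 to -12 yellow guides, 20 above the lane floor, funnel to the doorway
- doorway (a point): middle of the doorway on the lane floor: dock x = 0, y = 0, 12 above the bench. It is 60 wide between two yellow posts (dock x = -12 to +2, 54 above the lane floor) and open above. Behind it, to x = +108, the bay is open above, between cheeks 30 high and 90 apart that narrow to 60 near x = +108
- hood (a point): middle of the hood's front edge, on top of its roof (63 above the lane floor): dock x = +108. The hood covers x = +108 to +239, 60 wide and 58 high inside. Under it, out of sight, a sprung contact plate waits for the tongue, its free face somewhere from x = +148 to +188 (different each time); it yields 1 mm for each 4 N and bottoms after 5 mm
- flap_left (a joint): angle of the left orange flap (rad): 0 shut, grows as it swings into the dock, 1.5 at most. Sprung upright hinge at dock y = +40; 38 long, its top 52 above the lane floor; it cannot swing outward. It can shut only when the pack's back end is past dock x = +46 and nothing is between the flaps. Sliding the pack along the lane takes 1 to 3 N, up to 6 N as it opens the flaps
- flap_right (a joint): the same for the right flap, hinge at dock y = -40
- pack_red: battery pack like pack_green but with a red top (faulty, leave it alone); origin at the centre of its underside
- screw_box: red box of screws, 90 x 60 x 50; leave alone; origin centre of underside
- screwdriver: yellow-handled screwdriver lying on the bench; leave alone
- tape_roll: grey roll of tape lying flat, 90 across, 24 high; leave alone; origin centre of underside
- hammer: hammer lying on the bench; leave alone
- spray: blue spray can, 52 across, 150 high; leave alone; origin centre of underside
Things that resemble listed ones, but are neither listed nor needed, are in the scene too. What is shaped like the pack_green but yellow is not meant.

How it is judged:
By the outcome, as a careful person would: the job done as asked, in the order asked, and still so for the second after the job is handed in, with the robot touching nothing.
It also fails if it takes over 70 s, if anything falls off the work surface, if the arm or the gripper's body presses on something with over 40 N, if the wrist force passes 120 N, or if a joint passes its speed limit or range.

ROBOT

A 6-joint arm with a two-finger parallel gripper is mounted at the origin on the work surface. World frame = base frame: x ahead of the robot, y to its left, z up, the work surface at z = 0. Lengths are in m, angles in rad, forces in N, time in s.
With the tool pointing down it reaches from about 0.325 to 0.9 m from the base axis. Payload 3.5 kg.
Tool frame: the origin (TCP) lies midway between the tips of the shut fingers; the grasp point (between the pads) lies 19 mm behind it; z points along the fingers, x is the direction in which the jaws open and shut, and the axes are right-handed (so a half turn about z gives the same grasp; the last joint's range is limited). The gripper opens to 85 mm and grips with 20 to 120 N. Pads are 22 mm wide; open, the fingers measure 114 mm over their backs; the gripper's body (76 mm by 85 mm) begins 54 mm behind the grasp point. The pads swing forward as they close: fully open they stand 13 mm farther back than shut.
Start: joints at [-1.272, 0.276, -0.026, 1.268, 0, 1.467], TCP at [0.244, -0.575, 0.231] pointing down, gripper open.
Joint ranges: [-3.12, 3.12], [-0.85, 1.88], [-1.08, 1.24], [-1.95, 2.15], [-1.57, 1.53], [-3.14, 3.14]. Speed limits (rad/s): [2.57, 2.57, 3.14, 3.14, 3.14, 3.14].

INTERFACE

Orientations are given as a rotation vector (axis times angle).
In Python, from rig import bot gives the robot as it stands.
- The arm moves only by the shell command python3 -m pendant 'ROWS' [FORCE]. ROWS is JSON, a list of rows, each an object with "claw": the opening, from -1 (shut) to 1 (fully open); "delta_pos": the shift along the world's x, y, z in cm, a list of three; "rot": the turn, a rotation vector about the world's x, y, z in rad, a list of three. A call has 1 to 8 rows; each row is the pose to reach, as a shift and turn from the pose commanded when the call began; what a row does not reach only later rows make up. A row lasts 1/8 s, in which the tool goes at most 62.5 mm and 10.7 degrees, less where a joint would pass 70% of its speed; a pose out of reach is approached as far as the arm can. A call with a gripper value outside its range is refused whole. The fingers move at their own pace and stop on an object; FORCE is the grip in N (left out, the last holds). Time passes only in rows, so rows that repeat a pose let the fingers close. It gives the time, the measured TCP pose, the force and the opening at its end, in the units of the state.
- bot.sense(): the state, without advancing time (a new reading comes with each control period).
- bot.read_camera(name): name is "scene" or "top"; returns a dict with "frame" (400x640x3 uint8, red, green, blue), "fx", "fy", "cx", "cy" (pixels), "extrinsics" (4x4, takes a point from world to camera coordinates). Camera axes: x right, y down, z forward; pixel columns grow to the right and rows downward; lengths in m; the calibration is good to about 2 mm. A picture is of the moment at which its call begins. There is no depth.
- bot.sign_off(): hands the job in, once; it reports no verdict.
The state is a dict: "clock": time; "qpos": joint angles; "joint_velocities": joint speeds; "effort": joint torques, N m; "position": TCP position; "eef_rot": TCP orientation; "wrist_force": force on the tool from outside, world axes, zero at the start; "torque": the same for the moment, N m; "grip_width": finger opening in m.
Only numpy, scipy, OpenCV 4.12 (cv2) and the standard library are available. Lean on these libraries where they do the work, as an engineer would, in place of code of your own. Each camera call takes 0.05 s, during which the arm holds its last target.

## Working session

There is one attempt and no reset: what is moved stays moved. The work goes in short steps, Python scripts to look and compute and a shell command to move; the robot and the scene stay as the last step left them, time stands still between calls to the robot, and variables do not carry over. Pictures are saved under pics/ and viewed, and the job is handed in when it is done.

```bash
mkdir -p pics; ls
python3 - <<'E'
from rig import bot
import cv2,numpy as np
s=bot.sense();print({k:np.round(v,3).tolist() for k,v in s.items()})
for n in("scene","top"):
    c=bot.read_camera(n);cv2.imwrite(f"pics/{n}0.png",c["frame"][:,:,::-1]);print(n,c["fx"],c["fy"],c["cx"],c["cy"],np.round(c["extrinsics"],4).tolist())
E
```

```text
pics
{'clock': 0.0, 'qpos': [-1.272, 0.277, -0.028, 1.268, -0.0, 1.467], 'joint_velocities': [-0.0, 0.0, 0.0, -0.0, -0.001, -0.002], 'effort': [-0.001, -44.551, 29.52, 0.016, -0.0, -0.0], 'position': [0.244, -0.574, 0.23], 'eef_rot': [-2.619, 1.733, 0.003], 'wrist_force': [0.125, 0.622, -0.499], 'torque': [0.037, 0.015, -0.015], 'grip_width': 0.085}
scene 405.6429306080183 405.6429306080183 324.05520175847863 208.92139111512972 [[-0.8627, 0.5057, 0.0077, 0.4523], [0.403, 0.6965, -0.5937, -0.1722], [-0.3056, -0.5091, -0.8046, 1.568], [0.0, 0.0, 0.0, 1.0]]
top 397.12849719230525 397.12849719230525 312.55127391323356 207.56074634867278 [[0.0021, -1.0, 0.0038, -0.025], [-0.997, -0.0024, -0.078, 0.5269], [0.078, -0.0036, -0.9969, 1.2286], [0.0, 0.0, 0.0, 1.0]]
```

View pics/scene0.png

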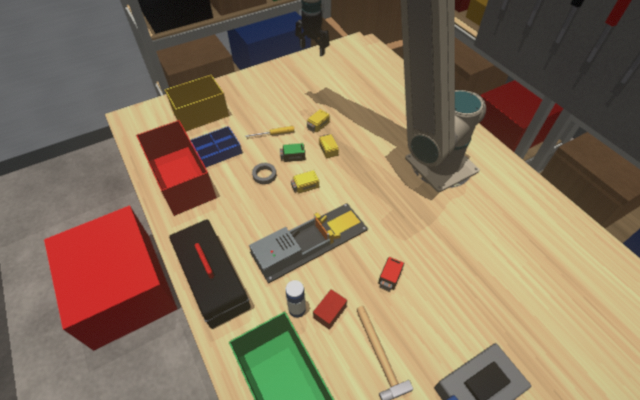

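View pics/top0.png

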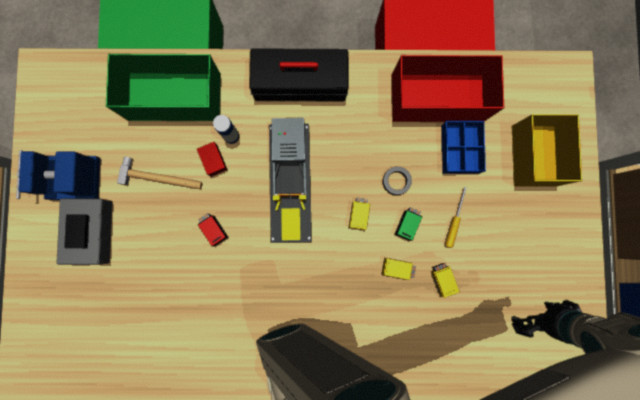

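The only green-topped pack is at top (409,224), scene (293,151). The yellow ones, at top (360,214), (398,268) and (446,280), are decoys, and the red ones at (212,230) and (212,158) stay put. I'll confirm with enlarged crops.

Run:
```python
import cv2,numpy as np
t=cv2.imread("pics/top0.png");s=cv2.imread("pics/scene0.png")
a=cv2.resize(t[195:255,380:440],(400,400),interpolation=cv2.INTER_CUBIC)
b=cv2.resize(s[130:170,270:310],(400,400),interpolation=cv2.INTER_CUBIC)
cv2.imwrite("pics/crop1.png",np.hstack([a,b]))
cv2.imwrite("pics/crop2.png",cv2.resize(t[110:250,250:330],None,fx=4.2,fy=4.2,interpolation=cv2.INTER_CUBIC))
```

```text
(no output)
```

View pics/crop1.png

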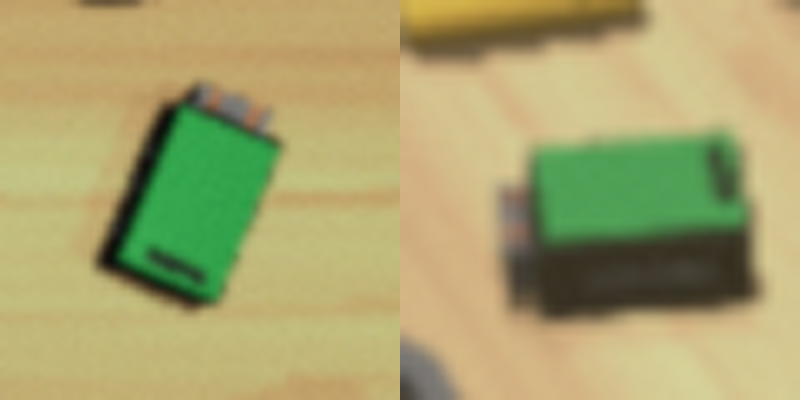

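View pics/crop2.png

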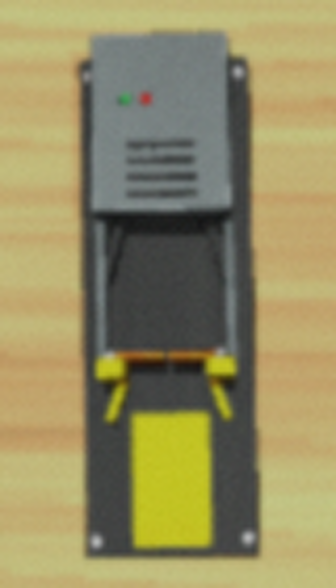

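The crops show the green-topped pack with its grey tongue pointing up-image. The dock's tray faces the robot, with the orange flaps at about crop (168,357). Next I'll measure both poses in both cameras.

```bash
cat > h.py <<'E'
import numpy as np,cv2
from scipy.optimize import least_squares
C={"scene":(405.643,324.0552,208.9214,np.array([[-0.8627,0.5057,0.0077,0.4523],[0.403,0.6965,-0.5937,-0.1722],[-0.3056,-0.5091,-0.8046,1.568]])),
"top":(397.1285,312.5513,207.5607,np.array([[0.0021,-1.0,0.0038,-0.025],[-0.997,-0.0024,-0.078,0.5269],[0.078,-0.0036,-0.9969,1.2286]]))}
def proj(n,P):
    f,cx,cy,E=C[n];p=np.asarray(P)@E[:,:3].T+E[:,3]
    return np.stack([f*p[:,0]/p[:,2]+cx,f*p[:,1]/p[:,2]+cy],1)
def back(n,uv,z):
    f,cx,cy,E=C[n];uv=np.atleast_2d(uv);R=E[:,:3];o=-R.T@E[:,3]
    d=np.c_[(uv[:,0]-cx)/f,(uv[:,1]-cy)/f,np.ones(len(uv))]@R
    return o+d*((z-o[2])/d[:,2])[:,None]
def rot(a):return np.array([[np.cos(a),-np.sin(a),0],[np.sin(a),np.cos(a),0],[0,0,1]])
def mask(img,lo,hi,roi):
    h=cv2.cvtColor(img,cv2.COLOR_BGR2HSV);m=cv2.inRange(h,lo,hi);r=np.zeros_like(m);x0,y0,x1,y1=roi;r[y0:y1,x0:x1]=m[y0:y1,x0:x1];return r
E
python3 - <<'E'
from h import *
for n,roi in(("top",(385,200,435,250)),("scene",(275,135,312,168))):
    im=cv2.imread(f"pics/{n}0.png");m=mask(im,(45,90,60),(85,255,255),roi)
    ys,xs=np.nonzero(m);P=back(n,np.c_[xs,ys],.046)[:,:2]
    r=cv2.minAreaRect((P*1000).astype(np.float32));c=P.mean(0)
    w,v=np.linalg.eigh(np.cov(P.T));a=np.arctan2(v[1,1],v[0,1])
    print(n,len(xs),"rect",r,"mean",c,"pca",np.degrees(a),np.sqrt(12*w)*1000)
# dock
im=cv2.imread("pics/top0.png")
m=mask(im,(22,120,90),(34,255,255),(279,203,303,245));ys,xs=np.nonzero(m)
print("patch px",xs.mean(),ys.mean(),xs.min(),xs.max(),ys.min(),ys.max(),back("top",[xs.mean(),ys.mean()],.012))
P=back("top",np.c_[xs,ys],.012)[:,:2];w,v=np.linalg.eigh(np.cov(P.T));print(np.degrees(np.arctan2(v[1,1],v[0,1])),np.sqrt(12*w)*1000)
pts=np.array([[88,555],[256,555],[82,60],[245,60]])/4.2+[250,110]
print(back("top",pts-.5,.012))
E
```

```text
top 437 rect ((471.77386474609375, -320.92193603515625), (51.5539665222168, 80.46125793457031), 66.70333099365234) mean [ 0.47196044 -0.32102356] pca 157.6117114380583 [51.45041722 80.22072637]
scene 201 rect ((473.7721252441406, -318.99554443359375), (52.11616134643555, 79.234619140625), 67.25226593017578) mean [ 0.47408877 -0.31875585] pca 157.18499050531472 [51.65865351 78.48632825]
patch px 290.38080495356036 223.63931888544892 279 302 203 240 [[0.47657407 0.04603987 0.012     ]]
178.99757947075693 [ 62.64169859 106.3393979 ]
[[ 0.41981555  0.10833746  0.012     ]
 [ 0.42007613 -0.01746418  0.012     ]
 [ 0.79784848  0.11685771  0.012     ]
 [ 0.79825045 -0.00807513  0.012     ]]
```

Run:
```python
from h import *
im=cv2.imread("pics/top0.png");g=im[:,:,2].astype(float)  # red channel: wood bright, slab dark
def edge(line):
    d=np.abs(np.diff(line));k=d.argmax();s=slice(max(k-2,0),k+3);return (d[s]*(np.arange(len(d))[s]+.5)).sum()/d[s].sum()
L=[];R=[];B=[]
for y in range(145,238,2):
    L.append((262+edge(g[y,262:280]),y));R.append((302+edge(g[y,302:320]),y))
for x in range(274,308,2):
    B.append((x,234+edge(g[234:250,x])))
for n,e in(("L",L),("R",R),("front",B)):
    P=back("top",np.array(e),.012)
    vx,vy,x0,y0=cv2.fitLine((P[:,:2]).astype(np.float32),cv2.DIST_HUBER,0,.001,.001).ravel()
    print(n,np.degrees(np.arctan2(vy,vx)),x0,y0, "y at x=.47",y0+(.47-x0)*vy/vx if abs(vx)>.1 else None)
m=mask(im,(22,120,90),(34,255,255),(279,212,303,245));ys,xs=np.nonzero(m);P=back("top",np.c_[xs,ys],.012)[:,:2]
print(cv2.minAreaRect((P*1000).astype(np.float32)),P.mean(0))
# posts + guides yellow overall; orange flaps
m=mask(im,(5,150,120),(19,255,255),(270,185,312,212));ys,xs=np.nonzero(m);print("orange",xs.min(),xs.max(),xs.mean(),ys.mean(),back("top",[xs.mean(),ys.mean()],.06))
```

```text
L 1.4432971 0.61139625 0.11388982 y at x=.47 0.11032726
R 1.5027097 0.580892 -0.016378291 y at x=.47 -0.01928735
front -89.69079 0.4188473 0.046861142 y at x=.47 None
((469.2596130371094, 45.69615173339844), (88.41358947753906, 60.10435104370117), 0.262226939201355) [0.46923506 0.04644168]
orange 278 298 288.0 194.0 [[0.56525861 0.05139214 0.06      ]]
```

Run:
```python
from h import *
from scipy.spatial.transform import Rotation as Ro
from rig import bot
s=bot.sense();R=Ro.from_rotvec(s["eef_rot"]).as_matrix();print(np.round(R,3), "jaw yaw",np.degrees(np.arctan2(R[1,0],R[0,0])))
# overlay of model
ya=np.radians(1.47);O=np.array([.5618-.0003,.0455+(.5615-.47)*np.tan(ya),0]);print("dock O",O)
def D(p):return np.asarray(p)@rot(ya).T+O
out=[]
for n,roi in(("top",(240,100,440,260)),("scene",(220,120,400,300))):
    im=cv2.imread(f"pics/{n}0.png");k=4;x0,y0,x1,y1=roi
    im=cv2.resize(im[y0:y1,x0:x1],None,fx=k,fy=k,interpolation=cv2.INTER_CUBIC)
    def ln(P,c):
        q=((proj(n,P)-[x0,y0]+.5)*k).astype(int);cv2.polylines(im,[q],True,c,1)
    b=lambda xa,xb,h,z:[[xa,-h,z],[xb,-h,z],[xb,h,z],[xa,h,z]]
    ln(D(b(-.143,.239,.065,.012)),(255,255,255));ln(D(b(.108,.239,.033,.075)),(255,255,0));ln(D(b(-.012,.002,.030,.066)),(0,0,255))
    ln(D(b(-.143,-.042,.03,.012)),(255,0,0))
    pp=np.array(b(-.048,.036,.027,.046))@rot(np.radians(-22.6)).T+[.4785,-.3223,0];ln(pp,(255,0,255))
    im=im[:600,:800];cv2.imwrite(f"pics/ov_{n}.png",im)
```

```text
[[ 0.391 -0.92  -0.001]
 [-0.92  -0.391  0.002]
 [-0.002 -0.    -1.   ]] jaw yaw -66.98175679065334
dock O [0.5615     0.04784807 0.        ]
```

View pics/ov_top.png

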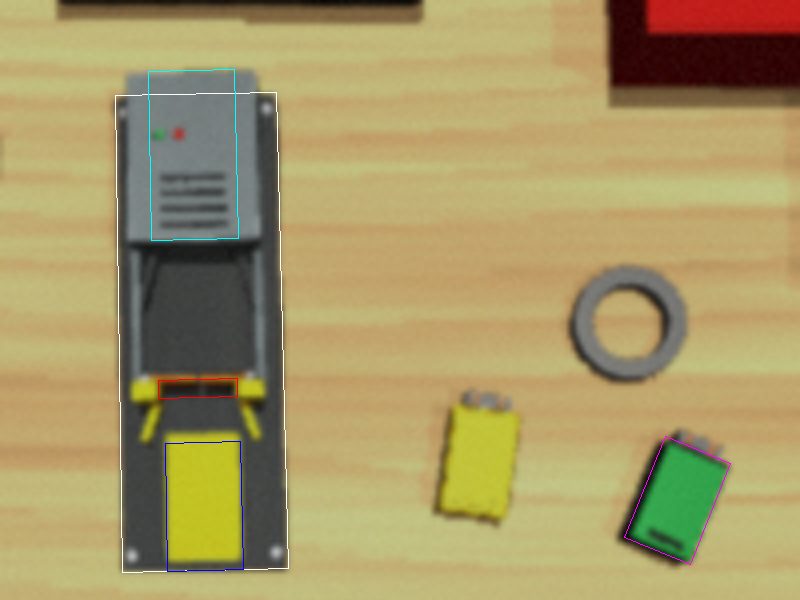

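View pics/ov_scene.png

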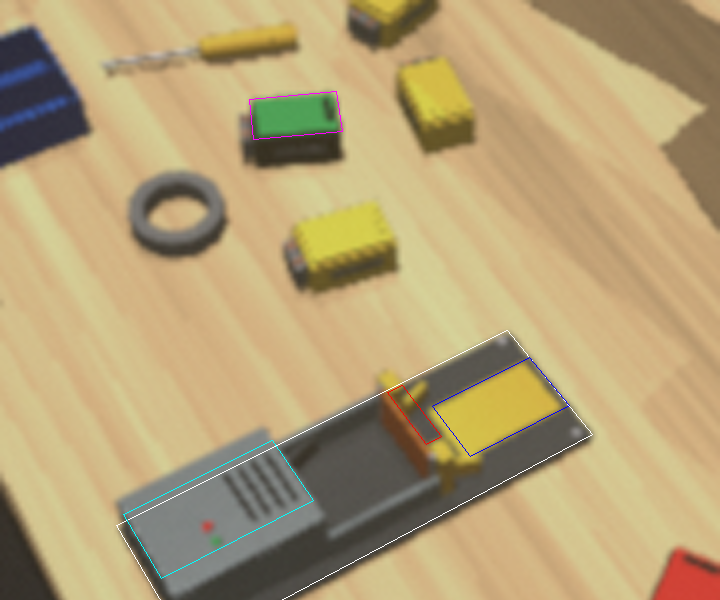

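Both overlays agree with the model to about 2–3 mm. I'll move above the pack and turn the jaws across it.

```bash
python3 -m pendant '[{"claw":1,"delta_pos":[5,5,0],"rot":[0,0,0.18]},{"claw":1,"delta_pos":[10,10,0],"rot":[0,0,0.36]},{"claw":1,"delta_pos":[15,15,0],"rot":[0,0,0.54]},{"claw":1,"delta_pos":[19,20,0],"rot":[0,0,0.72]},{"claw":1,"delta_pos":[22.7,25.5,0],"rot":[0,0,0.9]},{"claw":1,"delta_pos":[22.7,25.5,0],"rot":[0,0,1.08]},{"claw":1,"delta_pos":[22.7,25.5,0],"rot":[0,0,1.26]},{"claw":1,"delta_pos":[22.7,25.5,0],"rot":[0,0,1.44]}]' 40; python3 -m pendant '[{"claw":1,"delta_pos":[0,0,-2],"rot":[0,0,0.18]},{"claw":1,"delta_pos":[0,0,-4],"rot":[0,0,0.36]},{"claw":1,"delta_pos":[0,0,-6],"rot":[0,0,0.54]},{"claw":1,"delta_pos":[0,0,-8],"rot":[0,0,0.72]},{"claw":1,"delta_pos":[0,0,-10],"rot":[0,0,0.905]},{"claw":1,"delta_pos":[0,0,-10],"rot":[0,0,0.905]},{"claw":1,"delta_pos":[0,0,-10],"rot":[0,0,0.905]}]'
cat >> h.py <<'E'
def st(s=None):
    from rig import bot
    from scipy.spatial.transform import Rotation as Ro
    s=s or bot.sense();R=Ro.from_rotvec(s["eef_rot"]).as_matrix()
    print("t",round(s["clock"],2),"pos",np.round(s["position"],4),"yaw",round(np.degrees(np.arctan2(R[1,0],R[0,0])),2),"tilt",np.round(R[:2,2],3),"F",np.round(s["wrist_force"],2),"T",np.round(s["torque"],2),"w",round(s["grip_width"],4));return s
E
python3 -c "from h import *;st()"
```

```text
clock: 1.1
position: [0.4715, -0.3192, 0.2307]
eef_rot: [-3.11, -0.436, 0.001]
wrist_force: [-0.1, -0.0, 0.5]
grip_width: 0.0855
clock: 1.98
position: [0.4716, -0.3204, 0.1318]
eef_rot: [2.616, 1.739, 0.0]
wrist_force: [0.2, 0.2, 0.3]
grip_width: 0.0857
t 1.98 pos [ 0.4716 -0.3204  0.1318] yaw 67.23 tilt [ 0. -0.] F [0.21 0.22 0.29] T [-0.01 -0.03  0.06] w 0.0857
```

```bash
python3 -m pendant '[{"claw":1,"delta_pos":[0,0.1,-4],"rot":[0,0,0]},{"claw":1,"delta_pos":[0,0.1,-8],"rot":[0,0,0]},{"claw":1,"delta_pos":[0,0.1,-12.2],"rot":[0,0,0]},{"claw":1,"delta_pos":[0,0.1,-12.2],"rot":[0,0,0]},{"claw":-1,"delta_pos":[0,0.1,-12.2],"rot":[0,0,0]},{"claw":-1,"delta_pos":[0,0.1,-12.2],"rot":[0,0,0]},{"claw":-1,"delta_pos":[0,0.1,-12.2],"rot":[0,0,0]},{"claw":-1,"delta_pos":[0,0.1,-12.2],"rot":[0,0,0]}]' 40; python3 -m pendant '[{"claw":-1,"delta_pos":[0,0,0],"rot":[0,0,0]},{"claw":-1,"delta_pos":[0,0,0],"rot":[0,0,0]},{"claw":-1,"delta_pos":[0,0,3],"rot":[0,0,0]},{"claw":-1,"delta_pos":[0,0,7],"rot":[0,0,0]},{"claw":-1,"delta_pos":[0,0,12],"rot":[0,0,0]},{"claw":-1,"delta_pos":[0,0,12],"rot":[0,0,0]}]'
python3 - <<'E'
from h import *
from rig import bot
st()
a=[bot.read_camera(n)["frame"][:,:,::-1] for n in("top","scene")]
cv2.imwrite("pics/lift.png",np.hstack([cv2.resize(a[0][150:290,340:480],(400,400)),cv2.resize(a[1][80:220,220:360],(400,400))]))
E
```

```text
clock: 2.98
position: [0.4734, -0.3215, 0.0122]
eef_rot: [2.609, 1.739, 0.001]
wrist_force: [-1.7, -1.3, 7.3]
grip_width: 0.0532
clock: 3.72
position: [0.4746, -0.3217, 0.1346]
eef_rot: [2.606, 1.737, 0.005]
wrist_force: [1.5, -0.8, -4.0]
grip_width: 0.0535
t 3.73 pos [ 0.4746 -0.3217  0.1346] yaw 67.38 tilt [ 0.008 -0.006] F [ 1.47 -0.79 -3.99] T [-0.02 -0.04  0.03] w 0.0535
```

View pics/lift.png

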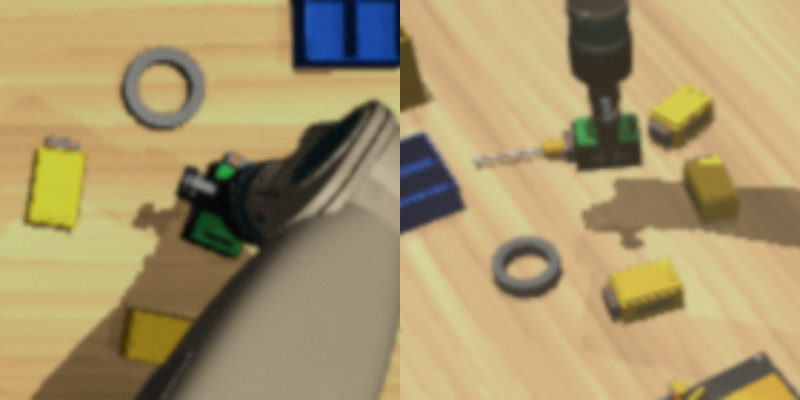

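The pack is lifted and level in the grip. Next I'll carry it over the tray and turn it +24°.

```bash
python3 -m pendant '[{"claw":-1,"delta_pos":[0,3,0],"rot":[0,0,0.05]},{"claw":-1,"delta_pos":[0,8,0],"rot":[0,0,0.11]},{"claw":-1,"delta_pos":[0,13,0],"rot":[0,0,0.18]},{"claw":-1,"delta_pos":[0.2,18,0],"rot":[0,0,0.25]},{"claw":-1,"delta_pos":[0.2,23,0],"rot":[0,0,0.32]},{"claw":-1,"delta_pos":[0.2,28,0],"rot":[0,0,0.42]},{"claw":-1,"delta_pos":[0.2,33,0],"rot":[0,0,0.42]},{"claw":-1,"delta_pos":[0.2,36.7,0],"rot":[0,0,0.42]}]'; python3 -m pendant '[{"claw":-1,"delta_pos":[0,0,0],"rot":[0,0,0]},{"claw":-1,"delta_pos":[0,0,0],"rot":[0,0,0]},{"claw":-1,"delta_pos":[0,0,0],"rot":[0,0,0]}]'
python3 -c "from h import *;st()"
```

```text
clock: 4.82
position: [0.4706, 0.0498, 0.1269]
eef_rot: [-2.189, -2.248, 0.005]
wrist_force: [-0.0, -0.1, -4.0]
grip_width: 0.0532
clock: 5.2
position: [0.4728, 0.0469, 0.1285]
eef_rot: [-2.194, -2.247, 0.002]
wrist_force: [-0.8, 0.2, -3.8]
grip_width: 0.0534
t 5.2 pos [0.4728 0.0469 0.1285] yaw 91.36 tilt [-0.002 -0.   ] F [-0.79  0.15 -3.79] T [ 0.04  0.03 -0.02] w 0.0534
```

```bash
python3 -m pendant '[{"claw":-1,"delta_pos":[0.4,-0.12,-3],"rot":[0,0,0]},{"claw":-1,"delta_pos":[0.4,-0.12,-6],"rot":[0,0,0]},{"claw":-1,"delta_pos":[0.4,-0.12,-8.5],"rot":[0,0,0]},{"claw":-1,"delta_pos":[0.4,-0.12,-9.6],"rot":[0,0,0]},{"claw":-1,"delta_pos":[0.4,-0.12,-9.6],"rot":[0,0,0]},{"claw":-1,"delta_pos":[0.4,-0.12,-9.6],"rot":[0,0,0]},{"claw":-1,"delta_pos":[0.4,-0.12,-9.6],"rot":[0,0,0]}]'
python3 - <<'E'
from h import *
from rig import bot
st()
a=[bot.read_camera(n)["frame"][:,:,::-1] for n in("top","scene")]
cv2.imwrite("pics/place.png",np.hstack([cv2.resize(a[0][160:260,240:340],(400,400)),cv2.resize(a[1][180:280,280:380],(400,400))]))
E
```

```text
clock: 6.08
position: [0.4786, 0.0465, 0.0344]
eef_rot: [2.192, 2.248, 0.003]
wrist_force: [-0.5, -0.4, -3.9]
grip_width: 0.0533
t 6.08 pos [0.4786 0.0465 0.0344] yaw 91.44 tilt [ 0.002 -0.   ] F [-0.47 -0.37 -3.92] T [-0.01 -0.01  0.04] w 0.0533
```

View pics/place.png

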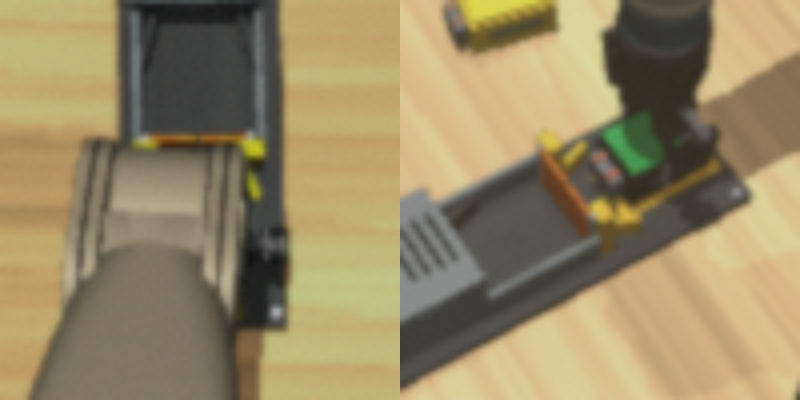

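The scene crop shows the tongue, at about (600,165), pointing at the orange flaps between the guides. Now lowering the last centimetre.

```bash
python3 -m pendant '[{"claw":-1,"delta_pos":[0,0,-0.4],"rot":[0,0,0]},{"claw":-1,"delta_pos":[0,0,-0.8],"rot":[0,0,0]},{"claw":-1,"delta_pos":[0,0,-0.9],"rot":[0,0,0]},{"claw":-1,"delta_pos":[0,0,-0.9],"rot":[0,0,0]}]';python3 -c "from h import *;st()"
```

```text
clock: 6.68
position: [0.4775, 0.0466, 0.0244]
eef_rot: [2.193, 2.249, 0.0]
wrist_force: [-1.0, -0.3, -1.1]
grip_width: 0.0536
t 6.67 pos [0.4775 0.0466 0.0244] yaw 91.45 tilt [ 0. -0.] F [-0.96 -0.3  -1.09] T [-0.09  0.09  0.  ] w 0.0536
```

```bash
python3 -m pendant '[{"claw":-1,"delta_pos":[0,0,-0.05],"rot":[0,0,0]},{"claw":-1,"delta_pos":[0,0,-0.05],"rot":[0,0,0]},{"claw":1,"delta_pos":[0,0,-0.05],"rot":[0,0,0]},{"claw":1,"delta_pos":[0,0,-0.05],"rot":[0,0,0]},{"claw":1,"delta_pos":[0,0,-0.05],"rot":[0,0,0]},{"claw":1,"delta_pos":[0,0,-0.05],"rot":[0,0,0]},{"claw":1,"delta_pos":[0,0,2],"rot":[0,0,0]},{"claw":1,"delta_pos":[0,0,6],"rot":[0,0,0]}]';python3 -m pendant '[{"claw":1,"delta_pos":[-3,0,4],"rot":[0,0,0]},{"claw":-1,"delta_pos":[-8,-0.2,4],"rot":[0,0,0]},{"claw":-1,"delta_pos":[-9,-0.2,4],"rot":[0,0,0]},{"claw":-1,"delta_pos":[-9,-0.2,4],"rot":[0,0,0]},{"claw":-1,"delta_pos":[-9,-0.2,4],"rot":[0,0,0]},{"claw":-1,"delta_pos":[-9,-0.2,4],"rot":[0,0,0]}]'
python3 - <<'E'
from h import *
from rig import bot
st()
a=[bot.read_camera(n)["frame"][:,:,::-1] for n in("top","scene")]
for n,i in zip(("top1","scene1"),a):cv2.imwrite(f"pics/{n}.png",i)
cv2.imwrite("pics/placed.png",np.hstack([cv2.resize(a[0][160:260,240:340],(400,400)),cv2.resize(a[1][180:280,280:380],(400,400))]))
m=mask(np.ascontiguousarray(a[1]),(45,90,60),(85,255,255),(300,190,370,250));ys,xs=np.nonzero(m);P=back("scene",np.c_[xs,ys],.058)[:,:2]
O=np.array([.5615,.04785]);q=(P-O)@rot(np.radians(1.47))[:2,:2]
print(cv2.minAreaRect((q*1000).astype(np.float32)),q.mean(0)*1000)
E
```

```text
clock: 7.68
position: [0.4754, 0.0466, 0.0833]
eef_rot: [-2.191, -2.247, 0.005]
wrist_force: [1.8, 0.2, 0.1]
grip_width: 0.0859
clock: 8.43
position: [0.3886, 0.0445, 0.1243]
eef_rot: [2.193, 2.249, 0.0]
wrist_force: [-0.9, 0.4, -0.3]
grip_width: 0.0002
t 8.43 pos [0.3886 0.0445 0.1243] yaw 91.44 tilt [ 0. -0.] F [-0.91  0.41 -0.29] T [-0.03  0.03  0.02] w 0.0002
((-81.98323059082031, 3.917308807373047), (51.72445297241211, 78.14329528808594), 89.83795166015625) [-81.61670645   3.94084589]
```

View pics/placed.png

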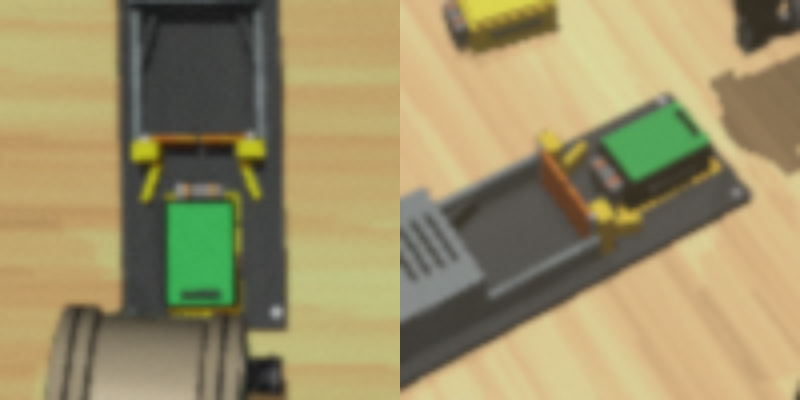

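Run:
```python
from h import *
im=cv2.imread("pics/top1.png")
m=mask(im,(45,90,60),(85,255,255),(275,200,305,240));ys,xs=np.nonzero(m);P=back("top",np.c_[xs,ys],.058)[:,:2]
O=np.array([.5615,.04785]);R=rot(np.radians(1.47))[:2,:2];q=(P-O)@R
print(cv2.minAreaRect((q*1000).astype(np.float32)),q.mean(0)*1000,xs.mean(),xs.min(),xs.max())
for n,f in(("top","top1"),("scene","scene1")):
    im=cv2.imread(f"pics/{f}.png");roi=(265,180,320,215) if n=="top" else (300,200,350,260)
    m=mask(im,(22,120,90),(34,255,255),roi)
    k,l,s,c=cv2.connectedComponentsWithStats(m)
    for i in range(1,k):
        if s[i,4]>8: print(n,s[i],c[i],(back(n,c[i],.06)[0,:2]-O)@R*1000)
```

```text
((-84.62026977539062, 0.7139091491699219), (51.81401443481445, 79.19620513916016), 88.81471252441406) [-84.38247043   0.8550985 ] 289.4324894514768 281 298
top [272 195   8  16  74] [276.33783784 200.85135135] [-16.33807137  39.38061848]
top [299 195   7  15  64] [302.015625 200.46875 ] [-16.9818841  -38.91294755]
top [296 208   4   7  14] [298.07142857 209.85714286] [-45.40781619 -26.29293139]
scene [314 213   7   5  24] [317.25       214.95833333] [ -7.86606066 -41.4211829 ]
scene [320 215   7   7  24] [323.08333333 218.375     ] [-17.07850233 -19.503118  ]
scene [327 227  22  10  74] [335.         232.48648649] [-20.55676139  47.77860948]
```

The pack sits square at dock x ≈ -78 and y ≈ +1 mm, with the jaws released. I'll lower the shut fingers behind it and record a force baseline.

```bash
python3 -m pendant '[{"claw":-1,"delta_pos":[0,0,-4],"rot":[0,0,0]},{"claw":-1,"delta_pos":[0,0,-8],"rot":[0,0,0]},{"claw":-1,"delta_pos":[0,0,-9.8],"rot":[0,0,0]},{"claw":-1,"delta_pos":[0,0,-9.8],"rot":[0,0,0]},{"claw":-1,"delta_pos":[0,0,-9.8],"rot":[0,0,0]},{"claw":-1,"delta_pos":[0,0,-9.8],"rot":[0,0,0]}]';python3 -c "from h import *;st()"
python3 -m pendant '[{"claw":-1,"delta_pos":[1,0.02,0],"rot":[0,0,0]},{"claw":-1,"delta_pos":[2,0.05,0],"rot":[0,0,0]},{"claw":-1,"delta_pos":[2.5,0.06,0],"rot":[0,0,0]},{"claw":-1,"delta_pos":[3,0.08,0],"rot":[0,0,0]},{"claw":-1,"delta_pos":[3.5,0.09,0],"rot":[0,0,0]},{"claw":-1,"delta_pos":[4,0.1,0],"rot":[0,0,0]}]';python3 -c "from h import *;st()"
```

```text
clock: 9.28
position: [0.3888, 0.0445, 0.0274]
eef_rot: [2.192, 2.248, 0.003]
wrist_force: [-0.2, 0.5, 0.2]
grip_width: -0.0
t 9.28 pos [0.3888 0.0445 0.0274] yaw 91.44 tilt [ 0.003 -0.   ] F [-0.18  0.47  0.23] T [-0.   -0.01  0.01] w -0.0
clock: 10.02
position: [0.427, 0.0456, 0.0261]
eef_rot: [-2.192, -2.249, 0.002]
wrist_force: [-0.2, 0.0, 1.6]
grip_width: 0.0002
t 10.03 pos [0.427  0.0456 0.0261] yaw 91.45 tilt [-0.001  0.   ] F [-0.21  0.    1.58] T [-0.04  0.26 -0.  ] w 0.0002
```

```bash
python3 -m pendant '[{"claw":-1,"delta_pos":[0.5,0.013,0],"rot":[0,0,0]},{"claw":-1,"delta_pos":[1,0.026,0],"rot":[0,0,0]},{"claw":-1,"delta_pos":[1.5,0.04,0],"rot":[0,0,0]},{"claw":-1,"delta_pos":[2,0.05,0],"rot":[0,0,0]}]';python3 - <<'E'
from h import *
from rig import bot
st()
a=[bot.read_camera(n)["frame"][:,:,::-1] for n in("top","scene")]
cv2.imwrite("pics/push1.png",np.hstack([cv2.resize(a[0][160:260,240:340],(400,400)),cv2.resize(a[1][180:280,280:380],(400,400))]))
E
```

```text
clock: 10.52
position: [0.4476, 0.0461, 0.0262]
eef_rot: [-2.193, -2.249, 0.0]
wrist_force: [-0.7, 0.7, -1.0]
grip_width: 0.0
t 10.53 pos [0.4476 0.0461 0.0262] yaw 91.44 tilt [-0.  0.] F [-0.68  0.72 -0.98] T [-0.04  0.2  -0.01] w 0.0
```

View pics/push1.png

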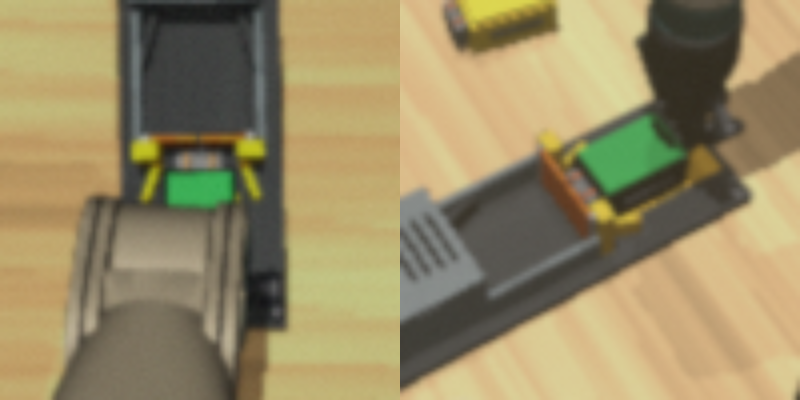

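The pack slides straight, with its tongue now at the flaps. Pushing on through them.

```bash
python3 -m pendant '[{"claw":-1,"delta_pos":[0.5,0.013,0],"rot":[0,0,0]},{"claw":-1,"delta_pos":[1,0.026,0],"rot":[0,0,0]},{"claw":-1,"delta_pos":[1.5,0.04,0],"rot":[0,0,0]},{"claw":-1,"delta_pos":[2,0.05,0],"rot":[0,0,0]}]';python3 -c "from h import *;st()"; python3 -m pendant '[{"claw":-1,"delta_pos":[0.5,0.013,0],"rot":[0,0,0]},{"claw":-1,"delta_pos":[1,0.026,0],"rot":[0,0,0]},{"claw":-1,"delta_pos":[1.5,0.04,0],"rot":[0,0,0]},{"claw":-1,"delta_pos":[2,0.05,0],"rot":[0,0,0]}]';python3 - <<'E'
from h import *
from rig import bot
st()
a=[bot.read_camera(n)["frame"][:,:,::-1] for n in("top","scene")]
cv2.imwrite("pics/push2.png",np.hstack([cv2.resize(a[0][140:240,240:340],(400,400)),cv2.resize(a[1][190:290,260:360],(400,400))]))
E
```

```text
clock: 11.12
position: [0.4667, 0.0466, 0.0262]
eef_rot: [-2.192, -2.248, 0.002]
wrist_force: [-4.1, 0.3, 3.8]
grip_width: 0.0002
t 11.12 pos [0.4667 0.0466 0.0262] yaw 91.45 tilt [-0.002 -0.   ] F [-4.14  0.26  3.83] T [-0.05  0.84  0.02] w 0.0002
clock: 11.62
position: [0.4871, 0.0471, 0.0262]
eef_rot: [-2.193, -2.249, 0.002]
wrist_force: [-6.1, 0.1, 4.3]
grip_width: 0.0004
t 11.62 pos [0.4871 0.0471 0.0262] yaw 91.44 tilt [-0.001  0.   ] F [-6.05  0.12  4.26] T [-0.04  1.1   0.04] w 0.0004
```

View pics/push2.png

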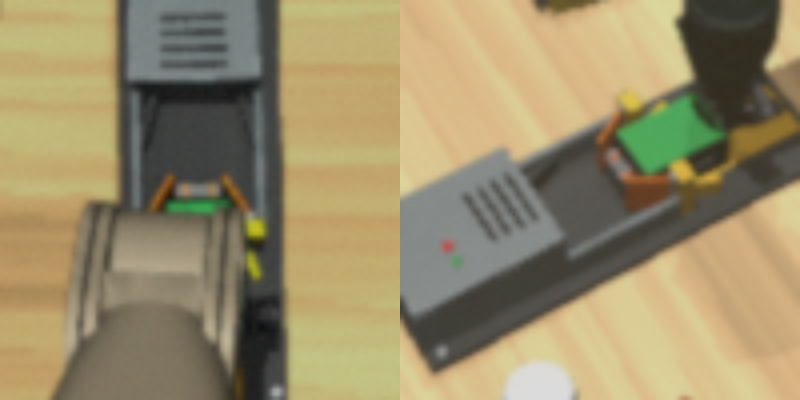

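```bash
python3 -m pendant '[{"claw":-1,"delta_pos":[0.5,0.013,0],"rot":[0,0,0]},{"claw":-1,"delta_pos":[1,0.026,0],"rot":[0,0,0]},{"claw":-1,"delta_pos":[1.5,0.04,0],"rot":[0,0,0]},{"claw":-1,"delta_pos":[2,0.05,0],"rot":[0,0,0]},{"claw":-1,"delta_pos":[2.5,0.065,0],"rot":[0,0,0]},{"claw":-1,"delta_pos":[3,0.077,0],"rot":[0,0,0]}]';python3 -c "from h import *;st()"; python3 -m pendant '[{"claw":-1,"delta_pos":[0.5,0.013,0],"rot":[0,0,0]},{"claw":-1,"delta_pos":[1,0.026,0],"rot":[0,0,0]},{"claw":-1,"delta_pos":[1.5,0.04,0],"rot":[0,0,0]},{"claw":-1,"delta_pos":[2,0.05,0],"rot":[0,0,0]},{"claw":-1,"delta_pos":[2.5,0.065,0],"rot":[0,0,0]},{"claw":-1,"delta_pos":[3,0.077,0],"rot":[0,0,0]}]';python3 -c "from h import *;st()"; python3 -m pendant '[{"claw":-1,"delta_pos":[0.5,0.013,0],"rot":[0,0,0]},{"claw":-1,"delta_pos":[1,0.026,0],"rot":[0,0,0]},{"claw":-1,"delta_pos":[1.5,0.04,0],"rot":[0,0,0]},{"claw":-1,"delta_pos":[2,0.05,0],"rot":[0,0,0]},{"claw":-1,"delta_pos":[2.5,0.065,0],"rot":[0,0,0]}]';python3 - <<'E'
from h import *
from rig import bot
st()
a=[bot.read_camera(n)["frame"][:,:,::-1] for n in("top","scene")]
cv2.imwrite("pics/push3.png",np.hstack([cv2.resize(a[0][120:220,240:340],(400,400)),cv2.resize(a[1][190:290,240:340],(400,400))]))
E
```

```text
clock: 12.48
position: [0.5182, 0.0478, 0.0264]
eef_rot: [2.193, 2.249, 0.001]
wrist_force: [-1.7, -0.4, -1.5]
grip_width: 0.0002
t 12.47 pos [0.5182 0.0478 0.0264] yaw 91.44 tilt [ 0.001 -0.   ] F [-1.65 -0.38 -1.5 ] T [-0.    0.35  0.02] w 0.0002
clock: 13.22
position: [0.5478, 0.0486, 0.0264]
eef_rot: [2.193, 2.249, 0.0]
wrist_force: [-2.2, 0.1, 0.6]
grip_width: -0.0003
t 13.22 pos [0.5478 0.0486 0.0264] yaw 91.45 tilt [ 0. -0.] F [-2.18  0.08  0.63] T [-0.03  0.48 -0.03] w -0.0003
clock: 13.85
position: [0.5728, 0.0493, 0.0264]
eef_rot: [2.193, 2.249, 0.0]
wrist_force: [-2.1, -0.8, 1.6]
grip_width: 0.0002
t 13.85 pos [0.5728 0.0493 0.0264] yaw 91.44 tilt [0. 0.] F [-2.06 -0.79  1.59] T [0.02 0.54 0.02] w 0.0002
```

View pics/push3.png

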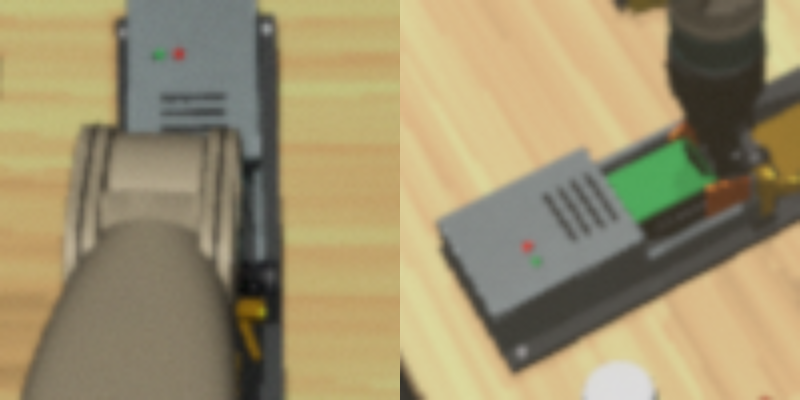

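```bash
python3 -m pendant '[{"claw":-1,"delta_pos":[0.5,0.013,0],"rot":[0,0,0]},{"claw":-1,"delta_pos":[1,0.026,0],"rot":[0,0,0]},{"claw":-1,"delta_pos":[1.5,0.04,0],"rot":[0,0,0]},{"claw":-1,"delta_pos":[2,0.05,0],"rot":[0,0,0]},{"claw":-1,"delta_pos":[2.2,0.056,0],"rot":[0,0,0]},{"claw":-1,"delta_pos":[2.2,0.056,0],"rot":[0,0,0]}]';python3 -c "from h import *;st()"; python3 -m pendant '[{"claw":-1,"delta_pos":[0.1,0.003,0],"rot":[0,0,0]},{"claw":-1,"delta_pos":[0.2,0.005,0],"rot":[0,0,0]}]';python3 -c "from h import *;st()"
```

```text
clock: 14.7
position: [0.5951, 0.0498, 0.0263]
eef_rot: [2.193, 2.249, 0.001]
wrist_force: [-1.1, 0.5, -1.0]
grip_width: 0.0003
t 14.7 pos [0.5951 0.0498 0.0263] yaw 91.44 tilt [0.001 0.   ] F [-1.12  0.5  -1.  ] T [-0.06  0.12 -0.01] w 0.0003
clock: 14.95
position: [0.5961, 0.0499, 0.0263]
eef_rot: [-2.193, -2.249, 0.001]
wrist_force: [-1.7, -0.7, 0.3]
grip_width: -0.0001
t 14.95 pos [0.5961 0.0499 0.0263] yaw 91.44 tilt [-0.001 -0.   ] F [-1.7  -0.72  0.31] T [-0.01  0.42  0.02] w -0.0001
```

```bash
cat > guard.py <<'E'
from h import *
import sys
s=st(); sys.exit(0 if s["wrist_force"][0]>-4.0 and s["torque"][1]<0.9 else 1)
E
g(){ python3 guard.py || exit; }
python3 -m pendant '[{"claw":-1,"delta_pos":[0.1,0.003,0],"rot":[0,0,0]},{"claw":-1,"delta_pos":[0.2,0.005,0],"rot":[0,0,0]}]' >/dev/null; g
python3 -m pendant '[{"claw":-1,"delta_pos":[0.1,0.003,0],"rot":[0,0,0]},{"claw":-1,"delta_pos":[0.2,0.005,0],"rot":[0,0,0]}]' >/dev/null; g
python3 -m pendant '[{"claw":-1,"delta_pos":[0.1,0.003,0],"rot":[0,0,0]},{"claw":-1,"delta_pos":[0.2,0.005,0],"rot":[0,0,0]}]' >/dev/null; g
python3 -m pendant '[{"claw":-1,"delta_pos":[0.1,0.003,0],"rot":[0,0,0]},{"claw":-1,"delta_pos":[0.2,0.005,0],"rot":[0,0,0]}]' >/dev/null; g
python3 -m pendant '[{"claw":-1,"delta_pos":[0.1,0.003,0],"rot":[0,0,0]},{"claw":-1,"delta_pos":[0.2,0.005,0],"rot":[0,0,0]}]' >/dev/null; g
python3 -m pendant '[{"claw":-1,"delta_pos":[0.1,0.003,0],"rot":[0,0,0]},{"claw":-1,"delta_pos":[0.2,0.005,0],"rot":[0,0,0]}]' >/dev/null; g
python3 -m pendant '[{"claw":-1,"delta_pos":[0.1,0.003,0],"rot":[0,0,0]},{"claw":-1,"delta_pos":[0.2,0.005,0],"rot":[0,0,0]}]' >/dev/null; g
python3 -m pendant '[{"claw":-1,"delta_pos":[0.1,0.003,0],"rot":[0,0,0]},{"claw":-1,"delta_pos":[0.2,0.005,0],"rot":[0,0,0]}]' >/dev/null; g
python3 -m pendant '[{"claw":-1,"delta_pos":[0.1,0.003,0],"rot":[0,0,0]},{"claw":-1,"delta_pos":[0.2,0.005,0],"rot":[0,0,0]}]' >/dev/null; g
python3 -m pendant '[{"claw":-1,"delta_pos":[0.1,0.003,0],"rot":[0,0,0]},{"claw":-1,"delta_pos":[0.2,0.005,0],"rot":[0,0,0]}]' >/dev/null; g
```

```text
t 15.2 pos [0.5983 0.0499 0.0263] yaw 91.44 tilt [-0.  0.] F [-3.01  0.8   1.04] T [-0.02  0.38  0.  ] w 0.0002
t 15.45 pos [0.6008 0.0499 0.0263] yaw 91.44 tilt [ 0.001 -0.   ] F [-0.56 -0.41 -0.04] T [-0.    0.18  0.  ] w 0.0
t 15.7 pos [0.6027 0.05   0.0263] yaw 91.45 tilt [0. 0.] F [-1.44 -1.09 -0.13] T [-0.04  0.23  0.01] w -0.0002
t 15.95 pos [0.6045 0.0501 0.0264] yaw 91.44 tilt [0. 0.] F [-1.34  0.25  0.4 ] T [ 0.06  0.23 -0.03] w 0.0001
t 16.2 pos [0.6065 0.0501 0.0264] yaw 91.44 tilt [0. 0.] F [-0.69  0.48  0.3 ] T [0.03 0.23 0.01] w 0.0003
t 16.45 pos [0.6085 0.0502 0.0264] yaw 91.45 tilt [0. 0.] F [-1.44 -0.4  -0.02] T [-0.01  0.23 -0.05] w 0.0
t 16.7 pos [0.6105 0.0502 0.0264] yaw 91.44 tilt [0. 0.] F [-0.61 -0.11  1.13] T [-0.02  0.24 -0.07] w 0.0
t 16.95 pos [0.6125 0.0503 0.0264] yaw 91.44 tilt [ 0. -0.] F [-1.58 -0.4   1.18] T [-0.01  0.18 -0.05] w 0.0002
t 17.2 pos [0.6145 0.0503 0.0264] yaw 91.45 tilt [0. 0.] F [-0.82  0.21  1.08] T [-0.02  0.25 -0.05] w 0.0
t 17.45 pos [0.6165 0.0504 0.0263] yaw 91.45 tilt [ 0. -0.] F [-1.02 -1.09  1.16] T [-0.03  0.26  0.  ] w 0.0001
```

```bash
g(){ python3 guard.py || exit; }
python3 -m pendant '[{"claw":-1,"delta_pos":[0.1,0.003,0],"rot":[0,0,0]},{"claw":-1,"delta_pos":[0.2,0.005,0],"rot":[0,0,0]}]' >/dev/null; g
python3 -m pendant '[{"claw":-1,"delta_pos":[0.1,0.003,0],"rot":[0,0,0]},{"claw":-1,"delta_pos":[0.2,0.005,0],"rot":[0,0,0]}]' >/dev/null; g
python3 -m pendant '[{"claw":-1,"delta_pos":[0.1,0.003,0],"rot":[0,0,0]},{"claw":-1,"delta_pos":[0.2,0.005,0],"rot":[0,0,0]}]' >/dev/null; g
python3 -m pendant '[{"claw":-1,"delta_pos":[0.1,0.003,0],"rot":[0,0,0]},{"claw":-1,"delta_pos":[0.2,0.005,0],"rot":[0,0,0]}]' >/dev/null; g
python3 -m pendant '[{"claw":-1,"delta_pos":[0.1,0.003,0],"rot":[0,0,0]},{"claw":-1,"delta_pos":[0.2,0.005,0],"rot":[0,0,0]}]' >/dev/null; g
python3 -m pendant '[{"claw":-1,"delta_pos":[0.1,0.003,0],"rot":[0,0,0]},{"claw":-1,"delta_pos":[0.2,0.005,0],"rot":[0,0,0]}]' >/dev/null; g
python3 -m pendant '[{"claw":-1,"delta_pos":[0.1,0.003,0],"rot":[0,0,0]},{"claw":-1,"delta_pos":[0.2,0.005,0],"rot":[0,0,0]}]' >/dev/null; g
python3 -m pendant '[{"claw":-1,"delta_pos":[0.1,0.003,0],"rot":[0,0,0]},{"claw":-1,"delta_pos":[0.2,0.005,0],"rot":[0,0,0]}]' >/dev/null; g
python3 -m pendant '[{"claw":-1,"delta_pos":[0.1,0.003,0],"rot":[0,0,0]},{"claw":-1,"delta_pos":[0.2,0.005,0],"rot":[0,0,0]}]' >/dev/null; g
python3 -m pendant '[{"claw":-1,"delta_pos":[0.1,0.003,0],"rot":[0,0,0]},{"claw":-1,"delta_pos":[0.2,0.005,0],"rot":[0,0,0]}]' >/dev/null; g
```

```text
t 17.7 pos [0.6185 0.0504 0.0263] yaw 91.45 tilt [0. 0.] F [-1.77  0.37  0.87] T [-0.06  0.29  0.01] w -0.0
t 17.95 pos [0.6205 0.0505 0.0263] yaw 91.44 tilt [-0. -0.] F [-1.09 -0.54  1.52] T [0.05 0.27 0.04] w 0.0001
t 18.2 pos [0.6225 0.0506 0.0263] yaw 91.44 tilt [-0.  0.] F [-2.02  0.59  0.11] T [-0.03  0.27 -0.  ] w 0.0001
t 18.45 pos [0.6245 0.0506 0.0263] yaw 91.44 tilt [0. 0.] F [-1.51 -0.39  1.  ] T [-0.    0.19  0.02] w 0.0003
t 18.7 pos [0.6265 0.0507 0.0263] yaw 91.44 tilt [0. 0.] F [-1.18  0.29  0.62] T [ 0.04  0.3  -0.  ] w 0.0002
t 18.95 pos [0.6285 0.0507 0.0263] yaw 91.44 tilt [ 0. -0.] F [-1.67 -0.11  1.85] T [0.01 0.29 0.01] w 0.0001
t 19.2 pos [0.6305 0.0508 0.0263] yaw 91.45 tilt [-0. -0.] F [-0.86  0.51  0.44] T [0.04 0.27 0.01] w -0.0002
t 19.45 pos [0.6325 0.0508 0.0263] yaw 91.44 tilt [-0. -0.] F [-0.34 -0.51  1.63] T [-0.04  0.25 -0.06] w 0.0
t 19.7 pos [0.6345 0.0509 0.0263] yaw 91.45 tilt [-0. -0.] F [-1.23  0.22  1.16] T [0.01 0.27 0.01] w 0.0002
t 19.95 pos [0.6364 0.0509 0.0263] yaw 91.44 tilt [-0.  0.] F [-1.63  0.34  0.42] T [-0.03  0.31  0.03] w -0.0001
```

```bash
g(){ python3 guard.py || exit; }
python3 -m pendant '[{"claw":-1,"delta_pos":[0.1,0.003,0],"rot":[0,0,0]},{"claw":-1,"delta_pos":[0.2,0.005,0],"rot":[0,0,0]}]' >/dev/null; g
python3 -m pendant '[{"claw":-1,"delta_pos":[0.1,0.003,0],"rot":[0,0,0]},{"claw":-1,"delta_pos":[0.2,0.005,0],"rot":[0,0,0]}]' >/dev/null; g
python3 -m pendant '[{"claw":-1,"delta_pos":[0.1,0.003,0],"rot":[0,0,0]},{"claw":-1,"delta_pos":[0.2,0.005,0],"rot":[0,0,0]}]' >/dev/null; g
python3 -m pendant '[{"claw":-1,"delta_pos":[0.1,0.003,0],"rot":[0,0,0]},{"claw":-1,"delta_pos":[0.2,0.005,0],"rot":[0,0,0]}]' >/dev/null; g
python3 -m pendant '[{"claw":-1,"delta_pos":[0.1,0.003,0],"rot":[0,0,0]},{"claw":-1,"delta_pos":[0.2,0.005,0],"rot":[0,0,0]}]' >/dev/null; g
python3 -m pendant '[{"claw":-1,"delta_pos":[0.1,0.003,0],"rot":[0,0,0]},{"claw":-1,"delta_pos":[0.2,0.005,0],"rot":[0,0,0]}]' >/dev/null; g
```

```text
t 20.2 pos [0.6385 0.0509 0.0263] yaw 91.44 tilt [0. 0.] F [-1.25 -0.12  0.72] T [-0.04  0.29  0.01] w 0.0001
t 20.45 pos [0.6394 0.0509 0.0261] yaw 91.44 tilt [-0.002 -0.   ] F [-3.87  0.19  3.12] T [-0.15  0.85  0.02] w -0.0001
t 20.7 pos [0.64   0.0509 0.026 ] yaw 91.45 tilt [-0.005 -0.   ] F [-7.19  0.39  5.63] T [-0.04  1.44  0.02] w 0.0002
```

Contact felt at TCP x ≈ 0.639, with the force rising from 1.2 to 7.2 N. I'll creep up to about 10–11 N.

```bash
python3 -m pendant '[{"claw":-1,"delta_pos":[0.05,0.001,0],"rot":[0,0,0]},{"claw":-1,"delta_pos":[0.1,0.003,0],"rot":[0,0,0]}]' >/dev/null; python3 -c "from h import *;st()"
python3 -m pendant '[{"claw":-1,"delta_pos":[0.03,0.001,0],"rot":[0,0,0]}]' >/dev/null; python3 -c "from h import *;st()"
```

```text
t 20.95 pos [0.6402 0.051  0.026 ] yaw 91.44 tilt [-0.006 -0.   ] F [-8.67 -0.59  7.75] T [-0.16  1.77 -0.02] w -0.0004
t 21.07 pos [0.6403 0.051  0.026 ] yaw 91.45 tilt [-0.007 -0.   ] F [-10.15  -1.27   7.61] T [-0.12  1.83 -0.02] w 0.0002
```

```bash
python3 -m pendant '[{"claw":-1,"delta_pos":[0.04,0.001,0],"rot":[0,0,0]},{"claw":-1,"delta_pos":[0.08,0.002,0],"rot":[0,0,0]}]' >/dev/null; python3 -c "from h import *;st()"
python3 -m pendant '[{"claw":-1,"delta_pos":[0,0,0],"rot":[0,0,0]}]' >/dev/null; python3 -c "from h import *;st()"
python3 -m pendant '[{"claw":-1,"delta_pos":[0,0,0],"rot":[0,0,0]}]' >/dev/null; python3 -c "from h import *;st()"
```

```text
t 21.32 pos [0.6405 0.051  0.0259] yaw 91.44 tilt [-0.008 -0.   ] F [-11.14  -0.22   9.48] T [-0.18  1.99 -0.07] w -0.0002
t 21.45 pos [0.6405 0.051  0.026 ] yaw 91.45 tilt [-0.008 -0.   ] F [-10.34  -0.28   9.17] T [-0.1   1.97 -0.01] w 0.0002
t 21.57 pos [0.6405 0.051  0.026 ] yaw 91.45 tilt [-0.008 -0.   ] F [-10.69  -0.73   8.24] T [-0.11  1.94 -0.03] w -0.0001
```

```bash
python3 -m pendant '[{"claw":-1,"delta_pos":[0.02,0,0.05],"rot":[0,0,0]},{"claw":-1,"delta_pos":[0.02,0,0.05],"rot":[0,0,0]}]' >/dev/null; python3 -c "from h import *;st()"
python3 -m pendant '[{"claw":-1,"delta_pos":[0.02,0,0.05],"rot":[0,0,0]},{"claw":-1,"delta_pos":[0.02,0,0.05],"rot":[0,0,0]}]' >/dev/null; python3 -c "from h import *;st()"
```

```text
t 21.82 pos [0.6405 0.051  0.026 ] yaw 91.44 tilt [-0.008 -0.   ] F [-10.11  -0.55   5.69] T [-0.15  1.8  -0.01] w -0.0002
t 22.07 pos [0.6405 0.051  0.026 ] yaw 91.44 tilt [-0.008 -0.   ] F [-10.    -1.63   4.34] T [-0.1   1.69 -0.01] w 0.0001
```

```bash
python3 -m pendant '[{"claw":-1,"delta_pos":[0.04,0.001,0.02],"rot":[0,0,0]},{"claw":-1,"delta_pos":[0.06,0.001,0.04],"rot":[0,0,0]}]' >/dev/null; python3 -c "from h import *;st()"
python3 -m pendant '[{"claw":-1,"delta_pos":[0,0,0],"rot":[0,0,0]},{"claw":-1,"delta_pos":[0,0,0],"rot":[0,0,0]}]' >/dev/null; python3 -c "from h import *;st()"
python3 -m pendant '[{"claw":-1,"delta_pos":[0,0,0],"rot":[0,0,0]},{"claw":-1,"delta_pos":[0,0,0],"rot":[0,0,0]}]' >/dev/null; python3 -c "from h import *;st()"
python3 -m pendant '[{"claw":-1,"delta_pos":[0,0,0],"rot":[0,0,0]},{"claw":-1,"delta_pos":[0,0,0],"rot":[0,0,0]}]' >/dev/null
python3 - <<'E'
from h import *
from rig import bot
st()
a=[bot.read_camera(n)["frame"][:,:,::-1] for n in("top","scene")]
cv2.imwrite("pics/press.png",np.hstack([cv2.resize(a[0][110:210,240:340],(400,400)),cv2.resize(a[1][190:290,240:340],(400,400))]))
E
```

```text
t 22.32 pos [0.6406 0.051  0.026 ] yaw 91.44 tilt [-0.009 -0.   ] F [-10.    -1.15   2.8 ] T [-0.16  1.78 -0.02] w -0.0003
t 22.57 pos [0.6406 0.051  0.026 ] yaw 91.44 tilt [-0.009 -0.   ] F [-9.73 -1.53  3.99] T [-0.18  1.79 -0.01] w 0.0003
t 22.82 pos [0.6406 0.051  0.026 ] yaw 91.44 tilt [-0.009 -0.   ] F [-10.46  -0.21   2.42] T [-0.13  1.76  0.04] w 0.0001
t 23.07 pos [0.6406 0.051  0.026 ] yaw 91.44 tilt [-0.01 -0.  ] F [-10.12  -1.23   2.84] T [-0.14  1.82  0.04] w 0.0003
```

View pics/press.png

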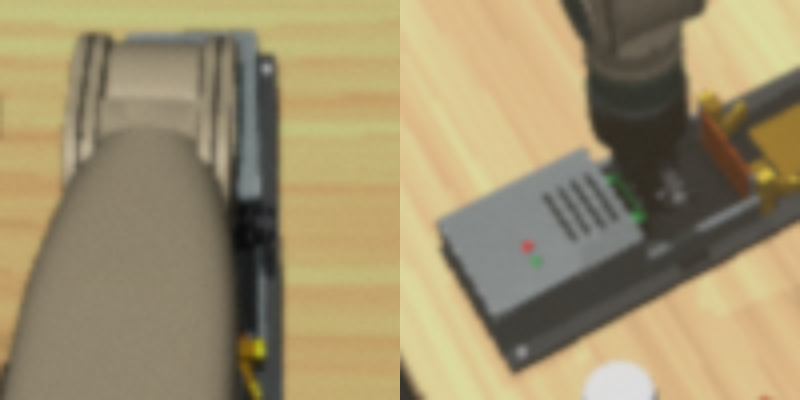

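I held 10 N for over a second. The crop shows both flaps already shut behind the fingers at about (725,150), so pulling straight back would jam them. The bay is open above, so I'll ease off slowly, lift straight up, then withdraw over the flaps.

```bash
python3 -m pendant '[{"claw":-1,"delta_pos":[-0.1,-0.003,0],"rot":[0,0,0]},{"claw":-1,"delta_pos":[-0.2,-0.005,0],"rot":[0,0,0]},{"claw":-1,"delta_pos":[-0.3,-0.008,0],"rot":[0,0,0]},{"claw":-1,"delta_pos":[-0.4,-0.01,0],"rot":[0,0,0]},{"claw":-1,"delta_pos":[-0.6,-0.015,0],"rot":[0,0,0]},{"claw":-1,"delta_pos":[-0.9,-0.023,0],"rot":[0,0,0]},{"claw":-1,"delta_pos":[-1.3,-0.03,0],"rot":[0,0,0]},{"claw":-1,"delta_pos":[-1.7,-0.04,0],"rot":[0,0,0]}]' >/dev/null; python3 -c "from h import *;st()"
python3 -m pendant '[{"claw":-1,"delta_pos":[0,0,0],"rot":[0,0,0]},{"claw":-1,"delta_pos":[0,0,1.5],"rot":[0,0,0]},{"claw":-1,"delta_pos":[0,0,4],"rot":[0,0,0]},{"claw":-1,"delta_pos":[0,0,7],"rot":[0,0,0]},{"claw":-1,"delta_pos":[0,0,11],"rot":[0,0,0]},{"claw":-1,"delta_pos":[0,0,15],"rot":[0,0,0]},{"claw":-1,"delta_pos":[0,0,17],"rot":[0,0,0]}]' >/dev/null; python3 -c "from h import *;st()"
```

```text
t 24.18 pos [0.6296 0.0507 0.0286] yaw 91.44 tilt [0.003 0.   ] F [0.57 0.14 0.66] T [-0.06 -0.01  0.01] w 0.0
t 25.05 pos [0.6304 0.0507 0.2022] yaw 91.45 tilt [ 0.006 -0.   ] F [ 0.08 -0.63 -0.31] T [ 0.   -0.    0.02] w -0.0
```

Clear of everything. I'll move back out to the side for an unobstructed look.

```bash
python3 -m pendant '[{"claw":-1,"delta_pos":[-4,0,1],"rot":[0,0,0]},{"claw":-1,"delta_pos":[-9,-4,2],"rot":[0,0,0]},{"claw":-1,"delta_pos":[-13,-9,3],"rot":[0,0,0]},{"claw":-1,"delta_pos":[-16,-14,3],"rot":[0,0,0]},{"claw":-1,"delta_pos":[-18,-19,3],"rot":[0,0,0]},{"claw":-1,"delta_pos":[-19,-24,3],"rot":[0,0,0]},{"claw":-1,"delta_pos":[-20,-28,3],"rot":[0,0,0]},{"claw":-1,"delta_pos":[-20,-30,3],"rot":[0,0,0]}]' >/dev/null; python3 -m pendant '[{"claw":-1,"delta_pos":[0,0,0],"rot":[0,0,0]},{"claw":-1,"delta_pos":[0,0,0],"rot":[0,0,0]},{"claw":-1,"delta_pos":[0,0,0],"rot":[0,0,0]}]' >/dev/null
python3 - <<'E'
from h import *
from rig import bot
st()
a=[np.ascontiguousarray(bot.read_camera(n)["frame"][:,:,::-1]) for n in("top","scene")]
for n,i in zip(("top2","scene2"),a):cv2.imwrite(f"pics/{n}.png",i)
cv2.imwrite("pics/final.png",np.hstack([cv2.resize(a[0][140:240,240:340],(400,400)),cv2.resize(a[1][190:290,260:360],(400,400))]))
R=rot(np.radians(1.47))[:2,:2];O=np.array([.5615,.04785])
for n,i,roi in(("top",a[0],(270,150,310,200)),("scene",a[1],(260,200,340,270))):
    m=mask(i,(45,90,60),(85,255,255),roi);ys,xs=np.nonzero(m);q=(back(n,np.c_[xs,ys],.058)[:,:2]-O)@R*1000;print(n,q.min(0),q.max(0))
E
```

```text
t 26.43 pos [ 0.4287 -0.248   0.2277] yaw 91.55 tilt [-0.     0.001] F [ 0.06 -0.01 -0.13] T [-0.05 -0.01 -0.01] w -0.0001
top [ 90.11856141 -26.05527767] [109.01348159  26.4728794 ]
scene [ 91.43847082 -22.4456865 ] [187.55044782  28.46918141]
```

View pics/final.png

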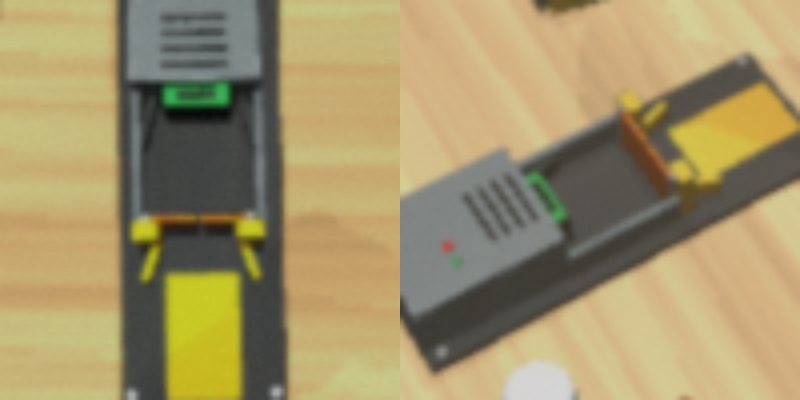

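View pics/top2.png

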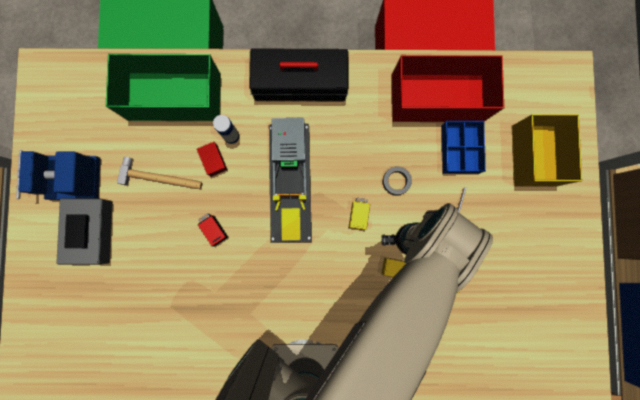

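```bash
python3 -c "
from rig import bot
print(bot.sign_off())"
```

```text
the job is handed in; nothing more can be done
None
```

The green-topped pack is docked against the sprung contacts and both flaps are shut behind it. I handed the job in at about 26 s of the 70 s allowed.

- **Placing:** I set the pack on the tray with its tongue towards the flaps and let go. It sat at dock x ≈ -78 and about 1 mm off the centre line. The two cameras differed by 2–3 mm there.
- **Pushing:** With the fingers shut, I pushed it from behind through the flaps. The readings were about 6 N at the flaps and 1–2 N sliding beyond them.
- **Pressing:** I felt the contacts when the finger-tip reached about dock x = 78. I then held about 10 N along the lane for over 1 s; the highest reading along the lane was 11.1 N. For a moment the fingers also pressed down with about 9 N, which made about 14.6 N in total. I eased that off while holding. Forces were only read at the end of each short move, so a brief peak in between would not show.
- **Drawing back:** The flaps had already shut behind the fingers during the press. I therefore backed off about 1 cm, lifted straight up out of the open bay and withdrew over the flaps, rather than pulling back through the doorway.

**Last checks:** The pack's back end is at dock x ≈ 90, past the 46 needed, and both flaps look shut in both views. Wrist force is near zero and the arm is clear of the dock. The other items look unmoved in the final top view, except the screwdriver and one yellow pack, which the arm hid.

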